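# Check gift tubes by weight and press them into the right holder

## Task

Two closed gift tubes on the packing bench look alike, but each may hold a full bottle, a drained bottle or no bottle at all: lift each one and judge it by its weight. Press the tube with a full bottle gently down into the holder on the square plate, one with a drained bottle into the holder on the round plate, one with no bottle into the holder on the oblong plate, until it clicks under the catches and stands upright on the floor of the holder, pushing no harder than about 35 N. Let go of both tubes, keep them upright all the way, and leave the bottles, stopper, tape and marker where they are.

Things in the scene. Friction and masses are not known exactly. Their poses are not given: they have to be found in the camera images.
- tube_a: closed upright gift tube of brown card, 52 mm diameter, 122 mm tall, flat steel lid (53 mm), wider steel foot: 64 mm diameter, 10 mm high, its lower 8 mm tapering to 58 mm at the underside. Origin at the centre of the underside, z up. Looks the same whatever it holds; the content is loose by 2 mm. Weight: see tube_b
- tube_b: same outside as tube_a. Whole weight of either tube: with a full bottle 0.59 kg (5.8 N), a drained bottle 0.33 kg (3.2 N), no bottle 0.10 kg (1 N), each within 8 percent; the two tubes never hold the same kind. Origin at the centre of the underside, z up
- square: holder fixed to the bench; its black plastic plate, 6 mm thick, is 112 mm square: for a tube with a full bottle. On it a round aluminium collar, 75 mm outside, bore 67 mm, straight for 28 mm then flaring to about 78 mm at its rim, 41 mm above the bench. Grey catch housings 30 mm high at its +y and -y sides. Origin on the axis at bench level, z up; where the holders stand is swapped about
- square_seat: round steel floor of the square holder; origin at the centre of its top, 8 mm above the bench: a seated tube has its origin here. Two sprung ball catches poke 4.5 mm into the bore at +y and -y, 17 mm above this floor: the foot meets them with its underside 19 mm up, must be pushed on with 5 N rising to 8 to 13 N (its weight included), and clicks under them 7 mm above the floor
- round: holder fixed to the bench; its black plastic plate, 6 mm thick, is a disc 116 mm across: for a tube with a drained bottle. On it a round aluminium collar, 75 mm outside, bore 67 mm, straight for 28 mm then flaring to about 78 mm at its rim, 41 mm above the bench. Grey catch housings 30 mm high at its +y and -y sides. Origin on the axis at bench level, z up; where the holders stand is swapped about
- round_seat: round steel floor of the round holder; origin at the centre of its top, 8 mm above the bench: a seated tube has its origin here. Two sprung ball catches poke 4.5 mm into the bore at +y and -y, 17 mm above this floor: the foot meets them with its underside 19 mm up, must be pushed on with 5 N rising to 8 to 13 N (its weight included), and clicks under them 7 mm above the floor
- oblong: holder fixed to the bench; its black plastic plate, 6 mm thick, is 80 mm (x) by 160 mm (y): for a tube with no bottle. On it a round aluminium collar, 75 mm outside, bore 67 mm, straight for 28 mm then flaring to about 78 mm at its rim, 41 mm above the bench. Grey catch housings 30 mm high at its +y and -y sides. Origin on the axis at bench level, z up; where the holders stand is swapped about
- oblong_seat: round steel floor of the oblong holder; origin at the centre of its top, 8 mm above the bench: a seated tube has its origin here. Two sprung ball catches poke 4.5 mm into the bore at +y and -y, 17 mm above this floor: the foot meets them with its underside 19 mm up, must be pushed on with 5 N rising to 8 to 13 N (its weight included), and clicks under them 7 mm above the floor
- bottle_l: bystander: dark green glass bottle with white cap, 54 mm diameter, 150 mm tall, standing; origin at the centre of its underside
- bottle_r: bystander: dark green glass bottle with white cap, 54 mm diameter, 150 mm tall, standing; origin at the centre of its underside
- stopper: bystander: white plastic stopper, 26 mm diameter, 22 mm high, standing between the tubes; origin at the centre of its underside
- tape_roll: bystander: roll of tape lying flat, 90 mm outside diameter, 24 mm high; origin at the centre of its underside
- marker: bystander: black marker pen lying on the bench, 14 mm diameter, 134 mm long along its x; origin at its underside, mid length
Not all that is in view belongs to the job. What is shaped like the tube_a but pink or red is not meant.

How it is judged:
At the end, for the whole second after the job is handed in: Each tube is clicked down in the holder of its weight class: origin within 4 mm of the centre of the holder's floor, tilt under 0.08 rad, at rest, resting on that floor with over 4.5 N (square plate), 2.1 to 4.5 N (round plate) or under 2.1 N (oblong plate) (((distance between tube_a and square_seat below 0.004 m and angle between tube_a's own z axis and vertical below 0.08 rad and contact force between tube_a and square_seat above 4.5 N) or (distance between tube_a and round_seat below 0.004 m and angle between tube_a's own z axis and vertical below 0.08 rad and contact force between tube_a and round_seat between 2.1 and 4.5 N) or (distance between tube_a and oblong_seat below 0.004 m and angle between tube_a's own z axis and vertical below 0.08 rad and contact force between tube_a and oblong_seat below 2.1 N)) and ((distance between tube_b and square_seat below 0.004 m and angle between tube_b's own z axis and vertical below 0.08 rad and contact force between tube_b and square_seat above 4.5 N) or (distance between tube_b and round_seat below 0.004 m and angle between tube_b's own z axis and vertical below 0.08 rad and contact force between tube_b and round_seat between 2.1 and 4.5 N) or (distance between tube_b and oblong_seat below 0.004 m and angle between tube_b's own z axis and vertical below 0.08 rad and contact force between tube_b and oblong_seat below 2.1 N)) and linear speed of each of tube_a, tube_b below 0.02 m/s); the robot touches nothing.
It fails at once if a tube is pressed onto the floor of a holder with more than 40 N (contact force between any of tube_a, tube_b and square_seat above 40 N or contact force between any of tube_a, tube_b and round_seat above 40 N or contact force between any of tube_a, tube_b and oblong_seat above 40 N).
It fails at once if a tube is tipped by more than 0.6 rad (angle between any of tube_a, tube_b's own z axis and vertical above 0.6 rad).
It fails at once if a bystander is moved by more than 20 mm (distance of any of bottle_l, bottle_r, stopper, tape_roll, marker from where it was at the start of the episode above 0.02 m).
It also fails if it takes over 70 s, if anything falls off the work surface, if the arm or the gripper's body presses on something with over 40 N, if the wrist force passes 120 N, or if a joint passes its speed limit or range.

## Robot

A 7-joint arm with a two-finger parallel gripper is mounted at the origin on the work surface. World frame = base frame: x ahead of the robot, y to its left, z up, the work surface at z = 0. Lengths are in m, angles in rad, forces in N, time in s.
With the tool pointing down it reaches from about 0.35 to 0.9 m from the base axis. Payload 19.9 kg.
Tool frame: the origin (TCP) lies midway between the tips of the shut fingers; the grasp point (between the pads) lies 19 mm behind it (arm.hold_point_z is the distance from the TCP to the grasp point, in m); z points along the fingers, y is the direction in which the jaws open and shut (so a half turn about z gives the same grasp; the last joint's range is limited). The gripper opens to 94 mm and grips with 3 to 60 N. Pads are 16 mm wide; open, the fingers measure 119 mm over their backs; the gripper's body (75 mm by 177 mm) begins 78 mm behind the grasp point.
Start: joints at [1.248, 0.417, -0.01, 1.614, 0.005, 1.111, -0.053], TCP at [0.173, -0.6, 0.178] pointing down, gripper open.
Joint ranges: [-2.81, 2.81], [-0.39, 2.02], [-1.27, 1.25], [0.06, 2.57], [-1.19, 4.33], [0.19, 2], [-2.82, 2.82]. Speed limits (rad/s): [1.89, 1.89, 2.39, 2.39, 3.01, 3.01, 3.01].

## Interface

Orientations are given as a 3x3 rotation matrix whose columns are the frame's x, y, z axes.
In Python, from station import arm gives the robot as it stands.
- The arm moves only by the tool send_rows, never from a script. Its argument "targets" is a list of rows, each an object of numbers: "dx", "dy", "dz": the shift along the tool's x, y, z as a fraction of full scale; "yaw": the turn about the tool's z as a fraction of full scale. A call has 1 to 12 rows; each row shifts and turns the commanded pose from where the row before left it, along the tool's axes as they then stand; what a row does not reach is not made up. Full scale, the value 1, is 0.06 m for a shift and 0.15 rad for a turn. A row lasts 1/8 s, in which the tool goes at most 62.5 mm and 10.7 degrees, less where a joint would pass 70% of its speed; a pose out of reach is approached as far as the arm can. A call with a number of a shift or a turn outside -1 to 1 is refused whole. A call with a gripper value outside its range is refused whole. "gripper" is the finger opening in mm, from 0 to 94, set as the call begins (left out, the last holds). The fingers move at their own pace and stop on an object; "grip_force" is the grip in N (left out, the last holds). Time passes only in rows, so rows that do not move let the fingers close. It gives the time, the measured TCP pose, the force and the opening at its end, in the units of the state.
- arm.observe(): the state, without advancing time (a new reading comes with each control period).
- arm.get_image(name): name is "scene" or "side" or "wrist"; returns (picture, depth): 384x512x3 uint8, red, green, blue; 384x512 float32, m along the optical axis (not along the pixel's ray), 0 where there is no reading.
- arm.calibration(name): a dict with "intrinsics" (3x3 intrinsics, pixels), "dist_coeffs" ([k1, k2, p1, p2, k3] as OpenCV has them; the pictures are not rectified), "xyz" and "orientation" of the camera in the world. Camera axes: x right, y up, looking along -z (the intrinsics and any distortion apply to the point x, -y, -z); pixel columns grow to the right and rows downward; lengths in m; the calibration is good to about 2 mm. A picture is of the moment at which its call begins: read the wrist's pose just before it. calibration takes no time and is no camera call; for the wrist camera it gives the pose at the moment of the call.
- arm.close_job(): hands the job in, once; it reports no verdict.
The state is a dict: "time_s": time; "qpos": joint angles; "qd": joint speeds; "effort": joint torques, N m; "position": TCP position; "tcp_rot": TCP orientation; "ft_force": force on the tool from outside, world axes, zero at the start; "torque": the same for the moment, N m; "gripper_width": opening from 0.0 (shut) to 1.0 (fully open).
Only numpy, scipy, OpenCV 4.12 (cv2) and the standard library are available. Lean on these libraries where they do the work, as an engineer would, in place of code of your own. Each camera call takes 0.05 s, during which the arm holds its last target. There are 200 camera calls.

## Working session

There is one attempt and no reset: what is moved stays moved. The work goes in short steps, Python scripts to look and compute and a tool call to move; the robot and the scene stay as the last step left them, time stands still between calls to the robot, and variables do not carry over. Pictures are saved under pics/ and viewed, about 8 in all and at most 12, crops included, and the job is handed in when it is done.

Besides the shell and the picture viewer there is one more tool, called after "Call:" in YAML: its name, and indented under it one key for each argument. send_rows: Moves the arm, as the interface text tells. Shift numbers are shares of 0.06 m and turn numbers shares of 0.15 rad, none past 1 either way. Its arguments: {"type":"object","properties":{"targets":{"type":"array"},"gripper":{"type":"number"},"grip_force":{"type":"number"}},"required":["targets"]}

```bash
mkdir -p pics; cat > h.py <<'E'
import numpy as np, cv2
from station import arm
def snap(n,f):
    c=arm.calibration(n); im,d=arm.get_image(n); np.savez('pics/'+f+'.npz',im=im,d=d,K=c['intrinsics'],D=c['dist_coeffs'],t=c['xyz'],R=c['orientation'])
    cv2.imwrite('pics/'+f+'.png',im[:,:,::-1]); return load(f)
def load(f): return dict(np.load('pics/'+f+'.npz'))
def rays(s,uv):
    p=cv2.undistortPoints(np.array(uv,float).reshape(-1,1,2),s['K'],s['D']).reshape(-1,2)
    return np.c_[p[:,0],-p[:,1],-np.ones(len(p))]@np.array(s['R']).T
def onz(s,uv,z):
    r=rays(s,uv); t=s['t']; return t+r*((z-t[2])/r[:,2])[:,None]
def cloud(s):
    h,w=s['d'].shape; u,v=np.meshgrid(np.arange(w),np.arange(h))
    P=s['t']+rays(s,np.c_[u.ravel(),v.ravel()])*s['d'].reshape(-1,1); return P.reshape(h,w,3)
E
python3 - <<'E'
from h import *
a=snap('scene','s0');b=snap('side','d0')
for s in(a,b): print(s['t'],s['R'].round(2).tolist(),s['D'],s['K'].tolist())
o=arm.observe();print({k:np.round(o[k],3).tolist() for k in o})
print(arm.hold_point_z)
E
```

```text
[1.18454187 0.0482649  0.72952467] [[-0.07, -0.73, 0.68], [1.0, -0.06, 0.04], [0.01, 0.68, 0.73]] [0.00129758 0.         0.         0.         0.        ] [[348.0764522936549, 0.0, 255.66268077091505], [0.0, 348.0764522936549, 198.05890129190385], [0.0, 0.0, 1.0]]
[-0.1161059   0.66224093  0.98476144] [[-0.72, 0.49, -0.5], [-0.7, -0.51, 0.51], [-0.01, 0.71, 0.7]] [-0.10399957  0.          0.          0.          0.        ] [[448.17619524089037, 0.0, 253.07951678002155], [0.0, 448.17619524089037, 189.0788196100295], [0.0, 0.0, 1.0]]
{'time_s': 0.1, 'qpos': [1.248, 0.418, -0.01, 1.614, 0.005, 1.111, -0.053], 'qd': [0.002, -0.003, 0.001, -0.005, 0.001, -0.002, -0.001], 'effort': [0.001, -85.258, 0.64, -42.67, -0.049, 0.016, 0.0], 'position': [0.173, -0.6, 0.177], 'tcp_rot': [[0.961, 0.277, -0.0], [0.277, -0.961, 0.001], [-0.0, -0.001, -1.0]], 'ft_force': [-0.717, 0.353, 0.631], 'torque': [0.01, -0.003, -0.005], 'gripper_width': 1.001}
0.0188
```

View pics/s0.png

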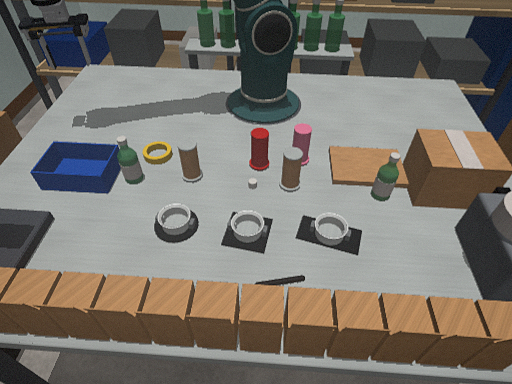

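View pics/d0.png

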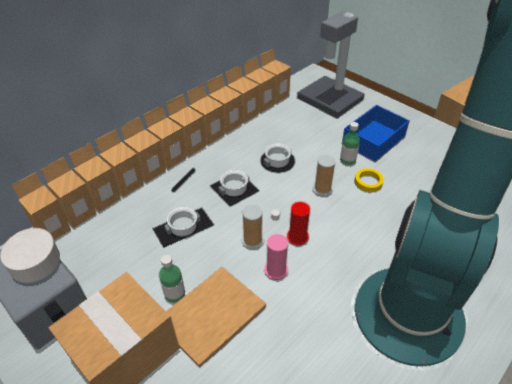

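The scene view shows the brown tubes at (189,162) and (291,170). The red cylinder at (260,150) and the pink one at (302,145) are not meant. The holders are round (175,221), square (247,230) and oblong (330,232). Next I'll measure them from depth and view one crop to confirm.

```bash
python3 - <<'E'
from h import *
from scipy import ndimage as N
def circ(p):
    A=np.c_[2*p,np.ones(len(p))];x=np.linalg.lstsq(A,(p**2).sum(1),rcond=None)[0];return x[:2].round(4),round(float(np.sqrt(x[2]+x[:2]@x[:2])),4)
for f in('s0','d0'):
    s=load(f);C=cloud(s);z=C[...,2]
    for nm,lo,hi in(('lid',.117,.128),('rim',.036,.046),('bottle',.13,.16)):
        m=(s['d']>0)&(z>lo)&(z<hi)&(C[...,0]>.3)&(C[...,0]<.8)&(abs(C[...,1])<.4)
        L,n=N.label(m,np.ones((3,3)))
        for i in range(1,n+1):
            k=L==i
            if k.sum()<25: continue
            P=C[k];v,u=np.where(k);mm=P[:,:2]
            print(f,nm,k.sum(),'px',u.mean().round(),v.mean().round(),'bboxmid',((mm.min(0)+mm.max(0))/2).round(4),np.ptp(mm,axis=0).round(3),'circ',circ(mm),'z',np.median(P[:,2]).round(4),s['im'][k].mean(0).round())
s=load('s0');cv2.imwrite('pics/c0.png',cv2.resize(s['im'][115:290,110:380,::-1],None,fx=2.9,fy=2.9,interpolation=2))
E
```

```text
s0 lid 166 px 302.0 129.0 bboxmid [0.3297 0.1313] [0.055 0.05 ] circ (array([0.3299, 0.1313]), 0.0193) z 0.1199 [199. 114. 139.]
s0 lid 171 px 259.0 133.0 bboxmid [0.3607 0.0064] [0.053 0.05 ] circ (array([0.3612, 0.0064]), 0.0193) z 0.1201 [168.  48.  46.]
s0 lid 191 px 186.0 145.0 bboxmid [ 0.4302 -0.1938] [0.055 0.051] circ (array([ 0.4301, -0.1934]), 0.0194) z 0.1199 [157. 160. 157.]
s0 lid 31 px 124.0 148.0 bboxmid [ 0.458  -0.3618] [0.016 0.019] circ (array([ 0.4556, -0.3628]), 0.0093) z 0.1224 [64. 88. 71.]
s0 lid 205 px 293.0 154.0 bboxmid [0.4452 0.102 ] [0.052 0.052] circ (array([0.4452, 0.1024]), 0.0193) z 0.1204 [156. 159. 156.]
s0 lid 36 px 391.0 165.0 bboxmid [0.4691 0.3627] [0.017 0.02 ] circ (array([0.4666, 0.3627]), 0.0085) z 0.1227 [66. 83. 58.]
s0 rim 38 px 259.0 158.0 bboxmid [0.3744 0.0069] [0.024 0.049] circ (array([0.3605, 0.0063]), 0.0251) z 0.0408 [92. 48. 47.]
s0 rim 52 px 132.0 173.0 bboxmid [ 0.4634 -0.3593] [0.039 0.046] circ (array([ 0.4546, -0.3634]), 0.0264) z 0.041 [98. 95. 93.]
s0 rim 44 px 191.0 170.0 bboxmid [ 0.4447 -0.191 ] [0.024 0.046] circ (ar
[... 2343 characters left out ...]
0.3578, 0.008 ]), 0.0235) z 0.0414 [107.  19.  18.]
d0 rim 46 px 253.0 238.0 bboxmid [0.4313 0.1091] [0.037 0.042] circ (array([0.4398, 0.1028]), 0.0254) z 0.0404 [109.  87.  63.]
d0 rim 41 px 276.0 268.0 bboxmid [0.3209 0.141 ] [0.039 0.033] circ (array([0.3259, 0.1336]), 0.0235) z 0.0403 [126.  71.  89.]
d0 rim 48 px 174.0 292.0 bboxmid [0.4528 0.3696] [0.036 0.049] circ (array([0.4633, 0.3656]), 0.0274) z 0.0409 [115. 113. 110.]
d0 bottle 70 px 354.0 126.0 bboxmid [ 0.4501 -0.3613] [0.023 0.03 ] circ (array([ 0.4505, -0.3618]), 0.0104) z 0.1486 [144. 149. 147.]
d0 bottle 126 px 166.0 261.0 bboxmid [0.4622 0.3657] [0.025 0.025] circ (array([0.4619, 0.366 ]), 0.0097) z 0.15 [176. 178. 173.]
```

View pics/c0.png

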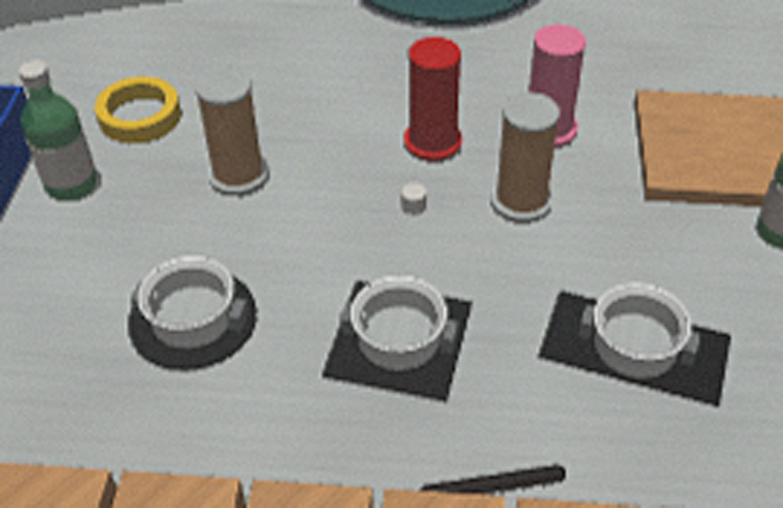

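The crop confirms it: the two brown tubes with steel lids are the targets, and red and pink are decoys. The plates in the crop are round (left), square (middle) and oblong (right). I'll move above the left tube first, turning the tool axes to line up with the world.

Call:
send_rows:
  targets:
    - {"yaw": 0.935, "dz": -0.9}
    - {"yaw": 0.935, "dz": -0.9}
    - {"dx": 0.425, "dy": -0.68}
    - {"dx": 0.425, "dy": -0.68}
    - {"dx": 0.425, "dy": -0.68}
    - {"dx": 0.425, "dy": -0.68}
    - {"dx": 0.425, "dy": -0.68}
    - {"dx": 0.425, "dy": -0.68}
    - {"dx": 0.425, "dy": -0.68}
    - {"dx": 0.425, "dy": -0.68}
    - {"dx": 0.425, "dy": -0.68}
    - {"dx": 0.425, "dy": -0.68}
  gripper: 94

```text
schema error: expected keys dx, dy, dz, yaw
```

Call:
send_rows:
  targets:
    - {}
    - {}
    - {}

```text
schema error: expected keys dx, dy, dz, yaw
```

```bash
cat >> h.py <<'E'
from scipy import ndimage as N
def circ(p):
    A=np.c_[2*p,np.ones(len(p))];x=np.linalg.lstsq(A,(p**2).sum(1),rcond=None)[0];return x[:2].round(4),round(float(np.sqrt(x[2]+x[:2]@x[:2])),4)
def blobs(s,lo,hi,mn=25):
    C=cloud(s);z=C[...,2];L,n=N.label((s['d']>0)&(z>lo)&(z<hi),np.ones((3,3)))
    for i in range(1,n+1):
        k=L==i
        if k.sum()<mn: continue
        P=C[k];v,u=np.where(k);mm=P[:,:2]
        print(k.sum(),'px',u.mean().round(),v.mean().round(),'mid',((mm.min(0)+mm.max(0))/2).round(4),np.ptp(mm,axis=0).round(3),'circ',*circ(mm),'z',np.median(P[:,2]).round(4),s['im'][k].mean(0).round())
def st():
    o=arm.observe();print('t',o['time_s'],'p',np.round(o['position'],4),'f',np.round(o['ft_force'],2),'tq',np.round(o['torque'],3),'w',round(o['gripper_width']*94,1),'x',np.round(o['tcp_rot'],3)[:,0])
E
python3 - <<'E'
from h import *
st();s=snap('wrist','w1');print(s['t'],s['R'].round(3).tolist(),s['K'][0,0],s['D']);blobs(s,.112,.13)
E
```

```text
t 0.1 p [ 0.1731 -0.6002  0.1775] f [-0.72  0.35  0.63] tq [ 0.01  -0.003 -0.005] w 94.1 x [ 0.961  0.277 -0.   ]
[ 0.24559573 -0.57881574  0.38285223] [[0.277, 0.928, 0.25], [-0.961, 0.268, 0.072], [-0.0, -0.26, 0.966]] 318.2038471642701 [0.02402812 0.         0.         0.         0.        ]
```

View pics/w1.png

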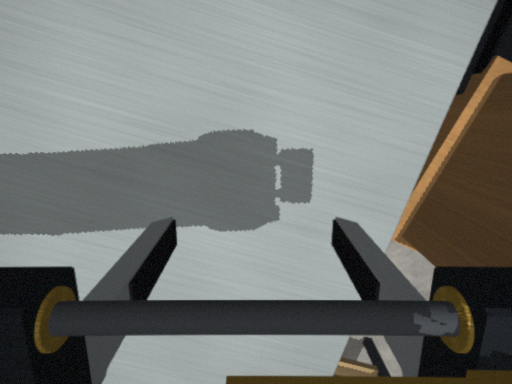

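The wrist view shows only empty bench and the open fingers: the move was refused because every row needs all four keys. I'll resend it in full.

Call:
send_rows:
  targets:
    - {"dx": 0, "dy": 0, "yaw": 0.935, "dz": -0.9}
    - {"dx": 0, "dy": 0, "yaw": 0.935, "dz": -0.9}
    - {"dx": 0.425, "dy": -0.68, "dz": 0, "yaw": 0}
    - {"dx": 0.425, "dy": -0.68, "dz": 0, "yaw": 0}
    - {"dx": 0.425, "dy": -0.68, "dz": 0, "yaw": 0}
    - {"dx": 0.425, "dy": -0.68, "dz": 0, "yaw": 0}
    - {"dx": 0.425, "dy": -0.68, "dz": 0, "yaw": 0}
    - {"dx": 0.425, "dy": -0.68, "dz": 0, "yaw": 0}
    - {"dx": 0.425, "dy": -0.68, "dz": 0, "yaw": 0}
    - {"dx": 0.425, "dy": -0.68, "dz": 0, "yaw": 0}
    - {"dx": 0.425, "dy": -0.68, "dz": 0, "yaw": 0}
    - {"dx": 0.425, "dy": -0.68, "dz": 0, "yaw": 0}
  gripper: 94

```text
time_s: 1.65
position: [0.4286, -0.191, 0.2861]
tcp_rot: [[1.0, 0.0, -0.0], [0.0, -1.0, -0.0], [-0.0, 0.0, -1.0]]
ft_force: [0.8, -0.2, 0.1]
gripper_width: 0.999
```

Call:
send_rows:
  targets:
    - {"dx": 0, "dy": 0, "dz": 0, "yaw": 0}
    - {"dx": 0, "dy": 0, "dz": 0, "yaw": 0}

```text
time_s: 1.9
position: [0.4277, -0.1929, 0.2859]
tcp_rot: [[1.0, 0.0, -0.0], [0.0, -1.0, 0.0], [-0.0, -0.0, -1.0]]
ft_force: [-0.5, -0.8, 0.1]
gripper_width: 0.998
```

```bash
python3 - <<'E'
from h import *
st();s=snap('wrist','w2');print(s['t']);blobs(s,.112,.13);blobs(s,.034,.046)
E
```

```text
t 1.9 p [ 0.4277 -0.1929  0.2859] f [-0.47 -0.78  0.09] tq [-0.021  0.027 -0.029] w 93.8 x [ 1.  0. -0.]
[ 0.50321943 -0.19222202  0.49121319]
931 px 11.0 157.0 mid [0.4413 0.0917] [0.05 0.03] circ [0.441 0.094] 0.0156 z 0.1202 [145. 151. 149.]
201 px 393.0 145.0 mid [ 0.4524 -0.3596] [0.026 0.021] circ [ 0.4524 -0.3629] 0.0117 z 0.1169 [46. 83. 57.]
1551 px 254.0 168.0 mid [ 0.4269 -0.1921] [0.053 0.051] circ [ 0.427  -0.1922] 0.0188 z 0.1207 [109. 114. 113.]
1461 px 94.0 222.0 mid [0.3586 0.0067] [0.052 0.053] circ [0.3591 0.0057] 0.0191 z 0.1206 [181.  20.  16.]
599 px 8.0 247.0 mid [0.3259 0.1182] [0.05  0.026] circ [0.3268 0.1229] 0.0158 z 0.1202 [180.  97. 126.]
592 px 104.0 20.0 mid [ 0.6067 -0.0055] [0.04  0.085] circ [ 0.6265 -0.0064] 0.0377 z 0.0383 [173. 179. 178.]
720 px 258.0 24.0 mid [ 0.6023 -0.1972] [0.051 0.085] circ [ 0.618 -0.197] 0.0381 z 0.0384 [177. 183. 182.]
230 px 419.0 114.0 mid [ 0.486  -0.4198] [0.067 0.004] circ [ 0.4877 -0.3639] 0.0591 z 0.0401 [10. 31. 70.]
105 px 360.0 135.0 mid [ 0.4547 -0.3466] [0.049 0.022] circ [ 0.4525 -0.3633] 0.0272 z 0.0398 [84. 83. 81.]
187 px 57.0 144.0 mid [0.4421 0.0886] [0.05  0.025] circ [0.4413 0.1022] 0.0248 z 0.0407 [74. 56. 36.]
114 px 411.0 175.0 mid [ 0.4004 -0.4194] [0.041 0.002] circ [ 0.4004 -0.4404] 0.0241 z 0.0401 [19. 39. 76.]
182 px 468.0 185.0 mid [ 0.3856 -0.5012] [0.001 0.128] circ [ 0.0952 -0.5011] 0.2925 z 0.0398 [ 8. 32. 73.]
130 px 129.0 195.0 mid [ 0.3644 -0.0013] [0.041 0.035] circ [0.3577 0.0081] 0.0266 z 0.0402 [79.  9.  8.]
188 px 47.0 218.0 mid [0.3287 0.1216] [0.047 0.03 ] circ [0.3262 0.1329] 0.0252 z 0.0402 [91. 48. 63.]
474 px 153.0 363.0 mid [ 0.0558 -0.0118] [0.062 0.141] circ [-0.0004 -0.0002] 0.0853 z 0.0401 [17. 34. 35.]
```

View pics/w2.png

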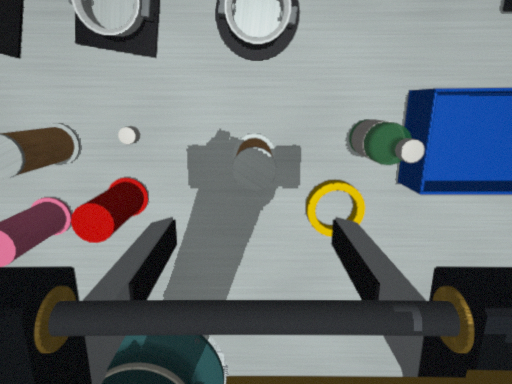

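The wrist view shows the brown left tube centred between the jaws at (254,168). The tape ring is at (336,208) and the bottle at (380,143), both clear of the fingers. Next I descend, grip and lift.

Call:
send_rows:
  targets:
    - {"dx": 0, "dy": 0, "dz": 0.7, "yaw": 0}
    - {"dx": 0, "dy": 0, "dz": 0.7, "yaw": 0}
    - {"dx": 0, "dy": 0, "dz": 0.7, "yaw": 0}
    - {"dx": 0, "dy": 0, "dz": 0.7, "yaw": 0}
    - {"dx": 0, "dy": 0, "dz": 0.4, "yaw": 0}
    - {"dx": 0, "dy": 0, "dz": 0.2, "yaw": 0}
    - {"dx": 0, "dy": 0, "dz": 0, "yaw": 0}

```text
time_s: 2.82
position: [0.4277, -0.1928, 0.0819]
tcp_rot: [[1.0, -0.001, -0.001], [-0.001, -1.0, 0.0], [-0.001, -0.0, -1.0]]
ft_force: [-0.1, -0.2, 0.5]
gripper_width: 1.0
```

Call:
send_rows:
  targets:
    - {"dx": 0, "dy": 0, "dz": 0, "yaw": 0}
    - {"dx": 0, "dy": 0, "dz": 0, "yaw": 0}
    - {"dx": 0, "dy": 0, "dz": 0, "yaw": 0}
    - {"dx": 0, "dy": 0, "dz": 0, "yaw": 0}
    - {"dx": 0, "dy": 0, "dz": 0, "yaw": 0}
    - {"dx": 0, "dy": 0, "dz": 0, "yaw": 0}
  gripper: 45
  grip_force: 40

```text
time_s: 3.58
position: [0.4281, -0.1926, 0.0821]
tcp_rot: [[1.0, 0.0, 0.0], [0.0, -1.0, -0.0], [0.0, 0.0, -1.0]]
ft_force: [-0.6, -1.3, 3.6]
gripper_width: 0.547
```

Call:
send_rows:
  targets:
    - {"dx": 0, "dy": 0, "dz": -0.3, "yaw": 0}
    - {"dx": 0, "dy": 0, "dz": -0.5, "yaw": 0}
    - {"dx": 0, "dy": 0, "dz": -0.5, "yaw": 0}
    - {"dx": 0, "dy": 0, "dz": -0.3, "yaw": 0}
    - {"dx": 0, "dy": 0, "dz": 0, "yaw": 0}
    - {"dx": 0, "dy": 0, "dz": 0, "yaw": 0}
    - {"dx": 0, "dy": 0, "dz": 0, "yaw": 0}
    - {"dx": 0, "dy": 0, "dz": 0, "yaw": 0}

```text
time_s: 4.58
position: [0.4278, -0.1923, 0.1774]
tcp_rot: [[1.0, 0.0, -0.001], [0.0, -1.0, 0.001], [-0.001, -0.001, -1.0]]
ft_force: [0.6, 0.2, -5.4]
gripper_width: 0.549
```

Call:
send_rows:
  targets:
    - {"dx": 0, "dy": 0, "dz": 0, "yaw": 0}

```text
time_s: 4.7
position: [0.428, -0.1923, 0.1778]
tcp_rot: [[1.0, 0.0, -0.0], [0.0, -1.0, 0.0], [-0.0, -0.0, -1.0]]
ft_force: [0.7, 0.0, -5.6]
gripper_width: 0.548
```

Call:
send_rows:
  targets:
    - {"dx": 0, "dy": 0, "dz": 0, "yaw": 0}

```text
time_s: 4.82
position: [0.428, -0.1924, 0.1779]
tcp_rot: [[1.0, 0.0, -0.0], [0.0, -1.0, 0.0], [-0.0, -0.0, -1.0]]
ft_force: [-0.3, -0.5, -5.5]
gripper_width: 0.547
```

Call:
send_rows:
  targets:
    - {"dx": 0, "dy": 0, "dz": 0, "yaw": 0}

```text
time_s: 4.95
position: [0.4281, -0.1924, 0.178]
tcp_rot: [[1.0, 0.0, -0.0], [0.0, -1.0, 0.0], [-0.0, -0.0, -1.0]]
ft_force: [-0.6, -1.2, -5.6]
gripper_width: 0.55
```

The weight reads about 5.6 N, so the left tube holds a full bottle and goes to the square plate. I'll move to a stand-off that puts the wrist camera over that holder.

Call:
send_rows:
  targets:
    - {"dx": 0.3, "dy": -0.4, "dz": 0, "yaw": 0}
    - {"dx": 0.4, "dy": -0.6, "dz": 0, "yaw": 0}
    - {"dx": 0.4, "dy": -0.6, "dz": 0, "yaw": 0}
    - {"dx": 0.4, "dy": -0.6, "dz": 0, "yaw": 0}
    - {"dx": 0.4, "dy": -0.6, "dz": 0, "yaw": 0}
    - {"dx": 0.2, "dy": -0.3, "dz": 0, "yaw": 0}
    - {"dx": 0, "dy": 0, "dz": 0, "yaw": 0}
    - {"dx": 0, "dy": 0, "dz": 0, "yaw": 0}
    - {"dx": 0, "dy": 0, "dz": 0, "yaw": 0}

```text
time_s: 6.08
position: [0.5537, -0.0073, 0.1781]
tcp_rot: [[1.0, -0.001, -0.0], [-0.001, -1.0, -0.0], [-0.0, 0.0, -1.0]]
ft_force: [0.6, -0.7, -5.5]
gripper_width: 0.547
```

```bash
python3 - <<'E'
from h import *
st();s=snap('wrist','w3');print(s['t']);blobs(s,.034,.046,100);print('lid');blobs(s,.205,.235,100)
E
```

```text
t 6.075 p [ 0.5537 -0.0073  0.1781] f [ 0.63 -0.69 -5.53] tq [ 0.045  0.018 -0.001] w 51.4 x [ 1.    -0.001 -0.   ]
[ 0.62916972 -0.00661574  0.38342885]
1919 px 253.0 100.0 mid [ 0.6283 -0.0061] [0.083 0.084] circ [ 0.6283 -0.0056] 0.0382 z 0.0382 [207. 213. 212.]
1952 px 42.0 108.0 mid [0.6206 0.2067] [0.084 0.085] circ [0.6203 0.2063] 0.0385 z 0.0382 [203. 208. 208.]
1954 px 441.0 109.0 mid [ 0.619 -0.197] [0.083 0.085] circ [ 0.6192 -0.1964] 0.0384 z 0.0383 [206. 211. 211.]
120 px 161.0 247.0 mid [0.4623 0.1061] [0.01  0.035] circ [0.4424 0.1038] 0.0244 z 0.0401 [93. 71. 47.]
lid
7630 px 254.0 238.0 mid [ 0.5519 -0.0064] [0.053 0.076] circ [ 0.5552 -0.0065] 0.0212 z 0.2167 [113. 119. 118.]
```

View pics/w3.png

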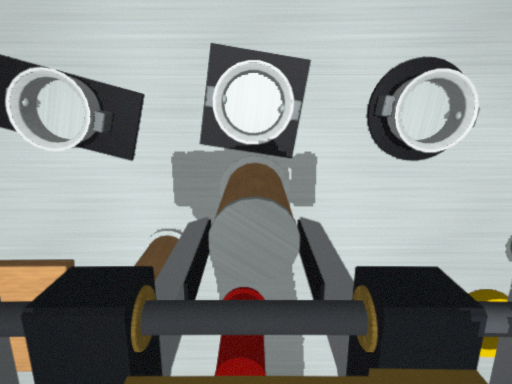

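The view shows the three holders: oblong (50,108), square (253,100) and round (437,108). The lid of the held tube is at (254,238). I'll refine the lid centre against the rim centre in this same picture.

```bash
cat >> h.py <<'E'
def lidrim(s,lz,cx,cy,gy):
    C=cloud(s)
    z=C[...,2]; m=(abs(z-lz)<.004)&(abs(C[...,1]-gy)<.0262)&(s['d']>0)
    m=N.binary_opening(m,np.ones((3,3)))
    p=C[m][:,:2]; m2=(z>.034)&(z<.046)&(np.hypot(C[...,0]-cx,C[...,1]-cy)<.048)
    out={}
    for nm,q in(('lid',p),('rim',C[m2][:,:2])):
        h=cv2.convexHull((q-q.mean(0)).astype(np.float32))[:,0].astype(float)+q.mean(0)
        if nm=='lid': h=h[abs(h[:,1]-gy)<.021]
        (ex,ey),r=cv2.minEnclosingCircle((q-q.mean(0)).astype(np.float32)); print(nm,len(q),'hullcirc',*circ(h),'mec',(np.array([ex,ey])+q.mean(0)).round(4),round(r,4),'x',q[:,0].min().round(4),q[:,0].max().round(4),'y',q[:,1].min().round(4),q[:,1].max().round(4))
E
python3 - <<'E'
from h import *
lidrim(load('w3'),.2167,.628,-.006,-.0068)
s=load('w2');lidrim(s,.1207,.618,-.197,-.192)
E
```

```text
lid 6249 hullcirc [ 0.552  -0.0066] 0.0263 mec [ 0.5519 -0.0064] 0.0272 x 0.5255 0.5784 y -0.0325 0.0193
rim 1919 hullcirc [ 0.6283 -0.0057] 0.0419 mec [ 0.6284 -0.0058] 0.0424 x 0.5866 0.6701 y -0.0479 0.0357
lid 1544 hullcirc [ 0.4267 -0.1922] 0.0265 mec [ 0.4266 -0.1924] 0.027 x 0.4005 0.4529 y -0.2177 -0.1665
rim 720 hullcirc [ 0.6175 -0.197 ] 0.0413 mec [ 0.6186 -0.1973] 0.0427 x 0.5768 0.6279 y -0.2397 -0.1548
```

Call:
send_rows:
  targets:
    - {"dx": 0.4, "dy": 0, "dz": 0, "yaw": 0}
    - {"dx": 0.5, "dy": -0.013, "dz": 0, "yaw": 0}
    - {"dx": 0.37, "dy": 0, "dz": 0.2, "yaw": 0}
    - {"dx": 0, "dy": 0, "dz": 0.4, "yaw": 0}
    - {"dx": 0, "dy": 0, "dz": 0.2, "yaw": 0}
    - {"dx": 0, "dy": 0, "dz": 0, "yaw": 0}
    - {"dx": 0, "dy": 0, "dz": 0, "yaw": 0}
    - {"dx": 0, "dy": 0, "dz": 0, "yaw": 0}

```text
time_s: 7.12
position: [0.6306, -0.0056, 0.131]
tcp_rot: [[1.0, 0.0, 0.001], [0.0, -1.0, -0.0], [0.001, 0.0, -1.0]]
ft_force: [-0.5, 0.1, -5.9]
gripper_width: 0.549
```

Call:
send_rows:
  targets:
    - {"dx": 0, "dy": 0, "dz": 0.08, "yaw": 0}
    - {"dx": 0, "dy": 0, "dz": 0.08, "yaw": 0}
    - {"dx": 0, "dy": 0, "dz": 0, "yaw": 0}
    - {"dx": 0, "dy": 0, "dz": 0, "yaw": 0}

```text
time_s: 7.62
position: [0.6302, -0.0055, 0.1204]
tcp_rot: [[1.0, 0.0, -0.0], [0.0, -1.0, 0.0], [-0.0, -0.0, -1.0]]
ft_force: [-0.2, 0.4, -4.7]
gripper_width: 0.552
```

```bash
python3 - <<'E'
from h import *
st()
E
```

```text
t 7.625 p [ 0.6302 -0.0055  0.1204] f [-0.21  0.38 -4.7 ] tq [ 0.015 -0.065 -0.01 ] w 51.9 x [ 1.  0. -0.]
```

Call:
send_rows:
  targets:
    - {"dx": 0, "dy": 0.01, "dz": 0.06, "yaw": 0}
    - {"dx": 0, "dy": 0, "dz": 0.04, "yaw": 0}
    - {"dx": 0, "dy": 0, "dz": 0, "yaw": 0}
    - {"dx": 0, "dy": 0, "dz": 0, "yaw": 0}

```text
time_s: 8.12
position: [0.6303, -0.0061, 0.1145]
tcp_rot: [[1.0, 0.0, 0.0], [0.0, -1.0, 0.0], [0.0, -0.0, -1.0]]
ft_force: [-0.5, 0.3, -5.2]
gripper_width: 0.548
```

Call:
send_rows:
  targets:
    - {"dx": 0, "dy": 0, "dz": 0.05, "yaw": 0}
    - {"dx": 0, "dy": 0, "dz": 0.03, "yaw": 0}
    - {"dx": 0, "dy": 0, "dz": 0, "yaw": 0}
    - {"dx": 0, "dy": 0, "dz": 0, "yaw": 0}

```text
time_s: 8.62
position: [0.6302, -0.0062, 0.1097]
tcp_rot: [[1.0, 0.0, -0.0], [0.0, -1.0, 0.0], [-0.0, -0.0, -1.0]]
ft_force: [0.3, 0.0, -6.0]
gripper_width: 0.547
```

```bash
python3 - <<'E'
from h import *
st()
E
```

```text
t 8.625 p [ 0.6302 -0.0062  0.1097] f [ 0.34  0.04 -6.04] tq [0.081 0.008 0.001] w 51.4 x [ 1.  0. -0.]
```

The tube is in the bore with no side load, so I'll press on in small steps.

Call:
send_rows:
  targets:
    - {"dx": 0, "dy": 0, "dz": 0.04, "yaw": 0}
    - {"dx": 0, "dy": 0, "dz": 0.03, "yaw": 0}
    - {"dx": 0, "dy": 0, "dz": 0, "yaw": 0}

```text
time_s: 9.0
position: [0.6303, -0.0062, 0.1055]
tcp_rot: [[1.0, 0.0, 0.0], [0.0, -1.0, 0.0], [0.0, -0.0, -1.0]]
ft_force: [-0.9, -0.6, -3.1]
gripper_width: 0.546
```

Call:
send_rows:
  targets:
    - {"dx": 0, "dy": 0, "dz": 0.04, "yaw": 0}
    - {"dx": 0, "dy": 0, "dz": 0.03, "yaw": 0}
    - {"dx": 0, "dy": 0, "dz": 0, "yaw": 0}

```text
time_s: 9.38
position: [0.6306, -0.0062, 0.1017]
tcp_rot: [[1.0, 0.0, 0.001], [0.0, -1.0, 0.0], [0.001, -0.0, -1.0]]
ft_force: [0.1, -0.7, 1.8]
gripper_width: 0.546
```

Call:
send_rows:
  targets:
    - {"dx": 0, "dy": 0, "dz": 0.03, "yaw": 0}
    - {"dx": 0, "dy": 0, "dz": 0.02, "yaw": 0}
    - {"dx": 0, "dy": 0, "dz": 0, "yaw": 0}

```text
time_s: 9.75
position: [0.6301, -0.0061, 0.0982]
tcp_rot: [[1.0, 0.001, -0.0], [0.001, -1.0, 0.0], [-0.0, -0.0, -1.0]]
ft_force: [-0.5, -0.1, -1.2]
gripper_width: 0.553
```

Call:
send_rows:
  targets:
    - {"dx": 0, "dy": 0, "dz": 0.03, "yaw": 0}
    - {"dx": 0, "dy": 0, "dz": 0.02, "yaw": 0}
    - {"dx": 0, "dy": 0, "dz": 0, "yaw": 0}

```text
time_s: 10.12
position: [0.6292, -0.0063, 0.094]
tcp_rot: [[1.0, 0.0, -0.002], [0.0, -1.0, 0.0], [-0.002, -0.0, -1.0]]
ft_force: [0.0, -0.4, -16.2]
gripper_width: 0.551
```

Call:
send_rows:
  targets:
    - {"dx": 0, "dy": 0, "dz": 0.03, "yaw": 0}
    - {"dx": 0, "dy": 0, "dz": 0.02, "yaw": 0}
    - {"dx": 0, "dy": 0, "dz": 0, "yaw": 0}

```text
time_s: 10.5
position: [0.6304, -0.0061, 0.0924]
tcp_rot: [[1.0, 0.0, 0.0], [0.0, -1.0, 0.0], [0.0, -0.0, -1.0]]
ft_force: [-0.1, -0.6, -6.3]
gripper_width: 0.546
```

Call:
send_rows:
  targets:
    - {"dx": 0, "dy": 0, "dz": 0.02, "yaw": 0}
    - {"dx": 0, "dy": 0, "dz": 0, "yaw": 0}
    - {"dx": 0, "dy": 0, "dz": 0, "yaw": 0}

```text
time_s: 10.88
position: [0.6303, -0.0062, 0.0911]
tcp_rot: [[1.0, 0.0, 0.0], [0.0, -1.0, 0.0], [0.0, -0.0, -1.0]]
ft_force: [0.1, 1.3, -5.8]
gripper_width: 0.545
```

It has clicked under the catches, with about 1 mm left to the floor. I'll lower that last bit and let go.

Call:
send_rows:
  targets:
    - {"dx": 0, "dy": 0, "dz": 0.02, "yaw": 0}
    - {"dx": 0, "dy": 0, "dz": 0, "yaw": 0}
    - {"dx": 0, "dy": 0, "dz": 0, "yaw": 0}

```text
time_s: 11.25
position: [0.6305, -0.0062, 0.0902]
tcp_rot: [[1.0, 0.0, 0.001], [0.0, -1.0, 0.0], [0.001, -0.0, -1.0]]
ft_force: [0.1, -0.4, 2.9]
gripper_width: 0.546
```

Call:
send_rows:
  targets:
    - {"dx": 0, "dy": 0, "dz": 0, "yaw": 0}
    - {"dx": 0, "dy": 0, "dz": 0, "yaw": 0}
    - {"dx": 0, "dy": 0, "dz": 0, "yaw": 0}
    - {"dx": 0, "dy": 0, "dz": 0, "yaw": 0}
    - {"dx": 0, "dy": 0, "dz": 0, "yaw": 0}
  gripper: 94

```text
time_s: 11.88
position: [0.6302, -0.0061, 0.0898]
tcp_rot: [[1.0, 0.0, -0.0], [0.0, -1.0, 0.0], [-0.0, -0.0, -1.0]]
ft_force: [-0.4, 0.3, -0.0]
gripper_width: 0.995
```

Call:
send_rows:
  targets:
    - {"dx": 0, "dy": 0, "dz": -0.3, "yaw": 0}
    - {"dx": 0, "dy": 0, "dz": -0.7, "yaw": 0}
    - {"dx": 0, "dy": 0, "dz": -0.8, "yaw": 0}
    - {"dx": 0, "dy": 0, "dz": -0.7, "yaw": 0}
    - {"dx": 0, "dy": 0, "dz": -0.7, "yaw": 0}
    - {"dx": -0.4, "dy": -0.2, "dz": 0, "yaw": 0}
    - {"dx": -0.7, "dy": -0.4, "dz": 0, "yaw": 0}
    - {"dx": -0.7, "dy": -0.4, "dz": 0, "yaw": 0}
    - {"dx": -0.7, "dy": -0.4, "dz": 0, "yaw": 0}
    - {"dx": -0.6, "dy": -0.4, "dz": 0, "yaw": 0}
    - {"dx": 0, "dy": 0, "dz": 0, "yaw": 0}
    - {"dx": 0, "dy": 0, "dz": 0, "yaw": 0}

```text
time_s: 13.38
position: [0.4446, 0.1015, 0.2828]
tcp_rot: [[1.0, 0.0, 0.001], [0.0, -1.0, -0.0], [0.001, 0.0, -1.0]]
ft_force: [0.1, -0.3, -0.3]
gripper_width: 0.996
```

```bash
python3 - <<'E'
from h import *
st();s=snap('wrist','w4');blobs(s,.113,.135,300)
for n in('scene','side'):
    s=snap(n,n[:2]+'1');print(n);C=cloud(s);z=C[...,2]
    m=(s['d']>0)&(z>.1)&(z<.15)&(np.hypot(C[...,0]-.628,C[...,1]+.006)<.045)
    print(m.sum(),C[m].mean(0).round(4) if m.any() else '',np.percentile(z[m],[50,90]) if m.any() else '')
E
```

```text
t 13.375 p [0.4446 0.1015 0.2828] f [ 0.09 -0.34 -0.3 ] tq [-0.021  0.014 -0.016] w 93.6 x [1.    0.    0.001]
815 px 358.0 8.0 mid [ 0.612  -0.0054] [0.02  0.048] circ [ 0.6179 -0.004 ] 0.0148 z 0.1286 [149. 154. 150.]
1558 px 252.0 171.0 mid [0.4415 0.104 ] [0.053 0.052] circ [0.442  0.1039] 0.0188 z 0.1207 [104. 110. 109.]
812 px 322.0 236.0 mid [0.3579 0.016 ] [0.052 0.036] circ [0.3586 0.0127] 0.0173 z 0.1208 [181.  25.  21.]
1269 px 229.0 259.0 mid [0.3266 0.1334] [0.052 0.051] circ [0.3271 0.133 ] 0.0188 z 0.1208 [146.  80. 102.]
scene
450 [ 0.6378 -0.0063  0.123 ] [0.12769717 0.12943722]
side
160 [0.6212 0.0038 0.1207] [0.12394055 0.13163993]
```

View pics/w4.png

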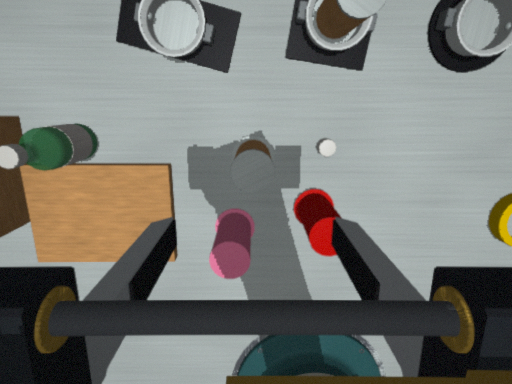

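The first tube is seated, with its lid at about 0.129 m. The second brown tube is centred between the jaws at (252,171), and pink (231,245) and red (322,222) are clear of the fingers.

Call:
send_rows:
  targets:
    - {"dx": -0.035, "dy": -0.03, "dz": 0.7, "yaw": 0}
    - {"dx": 0, "dy": 0, "dz": 0.7, "yaw": 0}
    - {"dx": 0, "dy": 0, "dz": 0.7, "yaw": 0}
    - {"dx": 0, "dy": 0, "dz": 0.7, "yaw": 0}
    - {"dx": 0, "dy": 0, "dz": 0.35, "yaw": 0}
    - {"dx": 0, "dy": 0, "dz": 0.2, "yaw": 0}
    - {"dx": 0, "dy": 0, "dz": 0, "yaw": 0}

```text
time_s: 14.4
position: [0.4421, 0.1035, 0.0805]
tcp_rot: [[1.0, 0.0, -0.001], [0.0, -1.0, 0.0], [-0.001, -0.0, -1.0]]
ft_force: [0.3, -0.1, 0.7]
gripper_width: 1.0
```

Call:
send_rows:
  targets:
    - {"dx": 0, "dy": 0, "dz": 0, "yaw": 0}
    - {"dx": 0, "dy": 0, "dz": 0, "yaw": 0}
    - {"dx": 0, "dy": 0, "dz": 0, "yaw": 0}
    - {"dx": 0, "dy": 0, "dz": 0, "yaw": 0}
    - {"dx": 0, "dy": 0, "dz": 0, "yaw": 0}
    - {"dx": 0, "dy": 0, "dz": 0, "yaw": 0}
  gripper: 45
  grip_force: 40

```text
time_s: 15.15
position: [0.4422, 0.1035, 0.081]
tcp_rot: [[1.0, 0.0, 0.0], [0.0, -1.0, 0.0], [0.0, -0.0, -1.0]]
ft_force: [-0.7, -0.8, 3.5]
gripper_width: 0.55
```

Call:
send_rows:
  targets:
    - {"dx": 0, "dy": 0, "dz": -0.3, "yaw": 0}
    - {"dx": 0, "dy": 0, "dz": -0.5, "yaw": 0}
    - {"dx": 0, "dy": 0, "dz": -0.5, "yaw": 0}
    - {"dx": 0, "dy": 0, "dz": -0.3, "yaw": 0}
    - {"dx": 0, "dy": 0, "dz": 0, "yaw": 0}
    - {"dx": 0, "dy": 0, "dz": 0, "yaw": 0}
    - {"dx": 0, "dy": 0, "dz": 0, "yaw": 0}
    - {"dx": 0, "dy": 0, "dz": 0, "yaw": 0}

```text
time_s: 16.15
position: [0.4418, 0.1036, 0.1763]
tcp_rot: [[1.0, 0.0, -0.001], [0.0, -1.0, 0.0], [-0.001, -0.0, -1.0]]
ft_force: [0.3, 0.3, -0.5]
gripper_width: 0.553
```

Call:
send_rows:
  targets:
    - {"dx": 0, "dy": 0, "dz": 0, "yaw": 0}

```text
time_s: 16.27
position: [0.442, 0.1036, 0.1766]
tcp_rot: [[1.0, 0.0, -0.001], [0.0, -1.0, 0.0], [-0.001, -0.0, -1.0]]
ft_force: [0.1, -0.4, -0.9]
gripper_width: 0.551
```

Call:
send_rows:
  targets:
    - {"dx": 0, "dy": 0, "dz": 0, "yaw": 0}

```text
time_s: 16.4
position: [0.4421, 0.1036, 0.1768]
tcp_rot: [[1.0, 0.0, -0.0], [0.0, -1.0, 0.0], [-0.0, -0.0, -1.0]]
ft_force: [0.2, 0.7, -1.2]
gripper_width: 0.552
```

Call:
send_rows:
  targets:
    - {"dx": 0, "dy": 0, "dz": 0, "yaw": 0}

```text
time_s: 16.52
position: [0.4421, 0.1036, 0.1768]
tcp_rot: [[1.0, 0.0, -0.0], [0.0, -1.0, 0.0], [-0.0, -0.0, -1.0]]
ft_force: [-0.3, -0.5, -0.4]
gripper_width: 0.546
```

It weighs about 0.8 N, so this tube is empty and goes to the oblong plate. I'll move to the stand-off and check it against the holder.

Call:
send_rows:
  targets:
    - {"dx": 0.3, "dy": -0.3, "dz": 0, "yaw": 0}
    - {"dx": 0.4, "dy": -0.4, "dz": 0, "yaw": 0}
    - {"dx": 0.4, "dy": -0.4, "dz": 0, "yaw": 0}
    - {"dx": 0.4, "dy": -0.4, "dz": 0, "yaw": 0}
    - {"dx": 0.25, "dy": -0.2, "dz": 0, "yaw": 0}
    - {"dx": 0, "dy": 0, "dz": 0, "yaw": 0}
    - {"dx": 0, "dy": 0, "dz": 0, "yaw": 0}
    - {"dx": 0, "dy": 0, "dz": 0, "yaw": 0}

```text
time_s: 17.52
position: [0.5467, 0.2049, 0.177]
tcp_rot: [[1.0, -0.0, 0.0], [-0.0, -1.0, -0.0], [0.0, 0.0, -1.0]]
ft_force: [0.2, -0.3, -0.4]
gripper_width: 0.55
```

```bash
python3 - <<'E'
from h import *
st();s=snap('wrist','w5');lidrim(s,.2155,.6203,.2064,arm.observe()['position'][1]+.0005)
E
```

```text
t 17.525 p [0.5467 0.2049 0.177 ] f [ 0.19 -0.32 -0.4 ] tq [-0.003 -0.023 -0.006] w 51.7 x [ 1. -0.  0.]
lid 6378 hullcirc [0.5459 0.2057] 0.0264 mec [0.5462 0.2058] 0.0271 x 0.5195 0.5726 y 0.1796 0.2316
rim 1930 hullcirc [0.6206 0.2072] 0.042 mec [0.6204 0.2072] 0.0425 x 0.5787 0.6621 y 0.1653 0.249
```

View pics/w5.png

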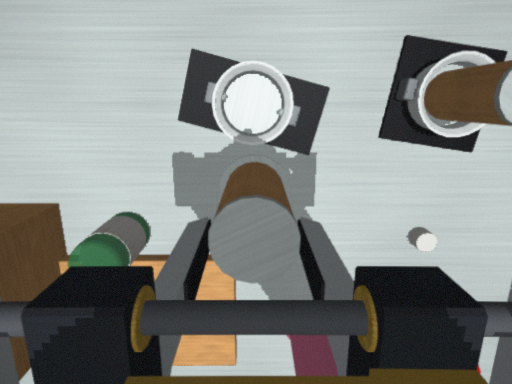

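The tube is in the gripper with its lid at (254,238). The oblong holder is at (253,101) and tube A stands in the square collar at top right. I'll move over the holder and go down into the bore.

Call:
send_rows:
  targets:
    - {"dx": 0.4, "dy": 0, "dz": 0, "yaw": 0}
    - {"dx": 0.5, "dy": -0.022, "dz": 0, "yaw": 0}
    - {"dx": 0.345, "dy": 0, "dz": 0.2, "yaw": 0}
    - {"dx": 0, "dy": 0, "dz": 0.4, "yaw": 0}
    - {"dx": 0, "dy": 0, "dz": 0.2, "yaw": 0}
    - {"dx": 0, "dy": 0, "dz": 0, "yaw": 0}
    - {"dx": 0, "dy": 0, "dz": 0, "yaw": 0}

```text
time_s: 18.45
position: [0.6221, 0.2071, 0.1299]
tcp_rot: [[1.0, 0.0, 0.001], [0.0, -1.0, 0.0], [0.001, -0.0, -1.0]]
ft_force: [-0.2, -1.0, -0.5]
gripper_width: 0.55
```

Call:
send_rows:
  targets:
    - {"dx": 0, "dy": 0, "dz": 0.08, "yaw": 0}
    - {"dx": 0, "dy": 0, "dz": 0.08, "yaw": 0}
    - {"dx": 0, "dy": 0, "dz": 0, "yaw": 0}
    - {"dx": 0, "dy": 0, "dz": 0, "yaw": 0}

```text
time_s: 18.95
position: [0.6218, 0.207, 0.1193]
tcp_rot: [[1.0, 0.0, -0.0], [0.0, -1.0, 0.0], [-0.0, -0.0, -1.0]]
ft_force: [-0.0, 0.1, -0.1]
gripper_width: 0.551
```

Call:
send_rows:
  targets:
    - {"dx": 0, "dy": 0, "dz": 0.06, "yaw": 0}
    - {"dx": 0, "dy": 0, "dz": 0.05, "yaw": 0}
    - {"dx": 0, "dy": 0, "dz": 0, "yaw": 0}
    - {"dx": 0, "dy": 0, "dz": 0, "yaw": 0}

```text
time_s: 19.45
position: [0.6218, 0.207, 0.1127]
tcp_rot: [[1.0, 0.0, -0.0], [0.0, -1.0, 0.0], [-0.0, -0.0, -1.0]]
ft_force: [-0.1, 0.7, -1.7]
gripper_width: 0.549
```

Call:
send_rows:
  targets:
    - {"dx": 0, "dy": 0, "dz": 0.05, "yaw": 0}
    - {"dx": 0, "dy": 0, "dz": 0, "yaw": 0}
    - {"dx": 0, "dy": 0, "dz": 0, "yaw": 0}
    - {"dx": 0, "dy": 0, "dz": 0, "yaw": 0}

```text
time_s: 19.95
position: [0.6218, 0.207, 0.1097]
tcp_rot: [[1.0, 0.0, -0.0], [0.0, -1.0, 0.0], [-0.0, -0.0, -1.0]]
ft_force: [0.6, 0.0, -0.0]
gripper_width: 0.555
```

Call:
send_rows:
  targets:
    - {"dx": 0, "dy": 0.008, "dz": 0.05, "yaw": 0}
    - {"dx": 0, "dy": 0, "dz": 0.05, "yaw": 0}
    - {"dx": 0, "dy": 0, "dz": 0, "yaw": 0}

```text
time_s: 20.32
position: [0.6219, 0.2065, 0.1037]
tcp_rot: [[1.0, 0.0, 0.0], [0.0, -1.0, 0.0], [0.0, -0.0, -1.0]]
ft_force: [-0.4, -0.4, 2.3]
gripper_width: 0.554
```

Call:
send_rows:
  targets:
    - {"dx": 0, "dy": 0, "dz": 0.03, "yaw": 0}
    - {"dx": 0, "dy": 0, "dz": 0.03, "yaw": 0}
    - {"dx": 0, "dy": 0, "dz": 0, "yaw": 0}

```text
time_s: 20.7
position: [0.6221, 0.2065, 0.1005]
tcp_rot: [[1.0, 0.0, 0.001], [0.0, -1.0, 0.0], [0.001, -0.0, -1.0]]
ft_force: [0.3, -0.1, 3.5]
gripper_width: 0.546
```

Call:
send_rows:
  targets:
    - {"dx": 0, "dy": 0, "dz": 0.03, "yaw": 0}
    - {"dx": 0, "dy": 0, "dz": 0.03, "yaw": 0}
    - {"dx": 0, "dy": 0, "dz": 0, "yaw": 0}

```text
time_s: 21.08
position: [0.6216, 0.2064, 0.0962]
tcp_rot: [[1.0, 0.0, -0.0], [0.0, -1.0, -0.0], [-0.0, 0.0, -1.0]]
ft_force: [0.0, 0.6, -3.1]
gripper_width: 0.55
```

Call:
send_rows:
  targets:
    - {"dx": 0, "dy": 0, "dz": 0.03, "yaw": 0}
    - {"dx": 0, "dy": 0, "dz": 0.03, "yaw": 0}
    - {"dx": 0, "dy": 0, "dz": 0, "yaw": 0}

```text
time_s: 21.45
position: [0.6212, 0.2063, 0.0922]
tcp_rot: [[1.0, 0.0, -0.001], [0.0, -1.0, -0.0], [-0.001, 0.0, -1.0]]
ft_force: [-0.2, 0.0, -4.2]
gripper_width: 0.551
```

Call:
send_rows:
  targets:
    - {"dx": 0, "dy": 0, "dz": 0.03, "yaw": 0}
    - {"dx": 0, "dy": 0, "dz": 0.01, "yaw": 0}
    - {"dx": 0, "dy": 0, "dz": 0, "yaw": 0}

```text
time_s: 21.82
position: [0.6218, 0.2065, 0.0905]
tcp_rot: [[1.0, 0.0, 0.0], [0.0, -1.0, 0.0], [0.0, -0.0, -1.0]]
ft_force: [0.4, -0.4, -1.7]
gripper_width: 0.551
```

Call:
send_rows:
  targets:
    - {"dx": 0, "dy": 0, "dz": 0.015, "yaw": 0}
    - {"dx": 0, "dy": 0, "dz": 0, "yaw": 0}
    - {"dx": 0, "dy": 0, "dz": 0, "yaw": 0}

```text
time_s: 22.2
position: [0.6217, 0.2065, 0.0896]
tcp_rot: [[1.0, 0.0, -0.0], [0.0, -1.0, 0.0], [-0.0, -0.0, -1.0]]
ft_force: [-0.4, -0.8, -0.4]
gripper_width: 0.552
```

One more small step until it touches the floor, then release, back up and check.

Call:
send_rows:
  targets:
    - {"dx": 0, "dy": 0, "dz": 0.015, "yaw": 0}
    - {"dx": 0, "dy": 0, "dz": 0.01, "yaw": 0}
    - {"dx": 0, "dy": 0, "dz": 0, "yaw": 0}

```text
time_s: 22.58
position: [0.6223, 0.2065, 0.089]
tcp_rot: [[1.0, 0.0, 0.001], [0.0, -1.0, 0.0], [0.001, -0.0, -1.0]]
ft_force: [-1.4, -1.9, 9.7]
gripper_width: 0.551
```

Call:
send_rows:
  targets:
    - {"dx": 0, "dy": 0, "dz": 0, "yaw": 0}
    - {"dx": 0, "dy": 0, "dz": 0, "yaw": 0}
    - {"dx": 0, "dy": 0, "dz": 0, "yaw": 0}
    - {"dx": 0, "dy": 0, "dz": 0, "yaw": 0}
    - {"dx": 0, "dy": 0, "dz": 0, "yaw": 0}
  gripper: 94

```text
time_s: 23.2
position: [0.6217, 0.2064, 0.088]
tcp_rot: [[1.0, 0.0, -0.0], [0.0, -1.0, 0.0], [-0.0, -0.0, -1.0]]
ft_force: [0.4, -0.0, -0.2]
gripper_width: 0.996
```

Call:
send_rows:
  targets:
    - {"dx": 0, "dy": 0, "dz": -0.3, "yaw": 0}
    - {"dx": 0, "dy": 0, "dz": -0.7, "yaw": 0}
    - {"dx": 0, "dy": 0, "dz": -0.8, "yaw": 0}
    - {"dx": 0, "dy": 0, "dz": -0.7, "yaw": 0}
    - {"dx": 0, "dy": 0, "dz": -0.7, "yaw": 0}
    - {"dx": -0.4, "dy": 0.2, "dz": 0, "yaw": 0}
    - {"dx": -0.6, "dy": 0.4, "dz": 0, "yaw": 0}
    - {"dx": -0.6, "dy": 0.4, "dz": 0, "yaw": 0}
    - {"dx": 0, "dy": 0.4, "dz": 0, "yaw": 0}
    - {"dx": 0, "dy": 0.2, "dz": 0, "yaw": 0}
    - {"dx": 0, "dy": 0, "dz": 0, "yaw": 0}
    - {"dx": 0, "dy": 0, "dz": 0, "yaw": 0}

```text
time_s: 24.7
position: [0.5259, 0.1115, 0.2801]
tcp_rot: [[1.0, 0.001, -0.0], [0.001, -1.0, 0.001], [-0.0, -0.001, -1.0]]
ft_force: [-1.1, 0.2, -0.5]
gripper_width: 0.999
```

```bash
python3 - <<'E'
from h import *
st();s=snap('wrist','w6');blobs(s,.113,.14,300);blobs(s,.034,.046,300)
snap('scene','s2')
a=load('s2')['im'];b=load('s0')['im']
cv2.imwrite('pics/c6.png',np.vstack([cv2.resize(a[115:300,100:420,::-1],None,fx=1.6,fy=1.6),cv2.resize(s['im'][:220,:,::-1],None,fx=1,fy=1)]))
E
```

```text
t 24.7 p [0.5259 0.1115 0.2801] f [-1.15  0.2  -0.49] tq [ 0.053 -0.025  0.01 ] w 93.9 x [ 1.     0.001 -0.   ]
2164 px 365.0 75.0 mid [ 0.6291 -0.0059] [0.052 0.052] circ [ 0.6286 -0.0049] 0.0188 z 0.1288 [186. 195. 193.]
2062 px 166.0 82.0 mid [0.6214 0.2061] [0.051 0.052] circ [0.621  0.2055] 0.0186 z 0.1286 [194. 204. 202.]
338 px 48.0 218.0 mid [0.4638 0.3625] [0.025 0.023] circ [0.463  0.3648] 0.0108 z 0.1231 [58. 81. 59.]
854 px 334.0 289.0 mid [0.368  0.0078] [0.034 0.053] circ [0.3655 0.0082] 0.0168 z 0.1207 [175.  17.  13.]
788 px 333.0 82.0 mid [ 0.6283 -0.0011] [0.083 0.075] circ [ 0.6278 -0.0057] 0.0381 z 0.0384 [185. 191. 190.]
742 px 193.0 88.0 mid [0.6204 0.2019] [0.083 0.074] circ [0.6204 0.2067] 0.0382 z 0.0383 [190. 196. 195.]
938 px 486.0 88.0 mid [ 0.6189 -0.1941] [0.084 0.078] circ [ 0.619  -0.1957] 0.0382 z 0.0382 [177. 183. 182.]
313 px 18.0 195.0 mid [0.4677 0.4611] [0.066 0.026] circ [0.4682 0.4791] 0.0345 z 0.0397 [76. 58. 37.]
```

View pics/c6.png

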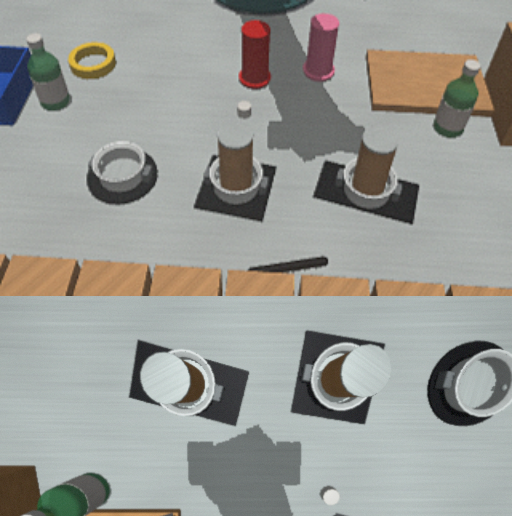

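Both tubes stand upright in the square (236,165) and oblong (375,175) holders. Their lids read 8 mm higher than they did on the bench, which matches the height of the holder floor. The bystanders look unmoved and the gripper is clear, so I'll hand in.

```bash
python3 -c "
from station import arm; print(arm.close_job())"
```

```text
the job is handed in; nothing more can be done
None
```

Both tubes are clicked into the holders that match their weight, and I handed the job in after about 25 s of the 70 s allowed. `close_job` gives no verdict, so success is judged only from my own checks.

- **Left tube:** it weighed about 5.6 N, so a full bottle, and went into the square holder.
- **Right tube:** it weighed about 0.4–1.2 N (noisy), so no bottle, and went into the oblong holder.
- **Pressing force:** the highest upward push I read was about 10 N. Readings came only at the end of each move. A 16 N downward pull showed briefly when the left tube's foot snapped under the catches.
- **Seating:** both lids read 8 mm higher than on the bench, matching the holder floor. They are within about 1 mm of the rim centres and look upright.
- **Surroundings:** the bystanders look unmoved in the last picture (by eye, not measured). The gripper is open and clear of everything.
- **What went wrong:** my first move was refused because each row needs all four values; I resent it in full. No check failed or disagreed.

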